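Clamp the board, then hold the offset bracket level over it

TASK

Slide the blue jaw of the board holder fully home so that the orange circuit board is clamped against the far jaw. Then lift the cast bracket by its balance point (yellow band), keep it level, and hold it lined up about 6 cm above the clamped board, with the finned block over the large silver square and the foot over the small one. Finish while still holding it there, still and level, and leave everything else on the desk undisturbed.

Things in the scene. Friction and masses are not known exactly. Their poses are not given: they have to be found in the camera images.
- holder: board holder fixed to the desk: dark base 12 mm thick (x -135 to +70, y -103 to +103 mm), black board support (top 30 mm up), aluminium fixed jaw at +x (40 mm high, face at x = +45 mm), blue sliding jaw at -x. Origin on the desk under the clamped board's centre; x from sliding to fixed jaw, y along the jaws, z up. Left or right of the robot's middle, yaw within 0.35 rad
- jaw (a joint): opening of the blue sliding jaw in m: 0 = fully home (its stop), larger = further open, towards the holder's -x; starts 0.022 to 0.040. It slides straight along the holder's x with about 3 N of friction, stays where it is left, and pushes the board ahead of it under the fixed jaw's lip. Home counts below 0.003
- jaw_tab (a point): grip point on the upright red tab on the blue jaw, 60 mm above the desk. The tab is 16 mm along the holder's x, 14 mm along its y, stands from 40 to 76 mm above the desk, free all round, and moves with the jaw; pinch it across the holder's y, or push it from behind
- board: orange circuit board 90 (x) x 170 (y) x 4 mm, 0.12 kg, loose on the holder's support between two side guides, axes along the holder's; origin at the centre of its underside, 30 mm above the desk. Starts 5 to 13 mm short of the fixed jaw (holder x = -0.013 to -0.005 m); clamped, it lies at holder x of about -0.001 to 0
- large_square (a point): centre of the large bare silver square (40 x 44 mm) on the board's top, at board y = +60 mm, 35 mm above the desk
- small_square (a point): centre of the small bare silver square (26 x 18 mm) on the board's top, at board y = -74 mm, 35 mm above the desk
- bracket: grey die-cast bracket lying on the desk, 0.45 to 0.7 kg. Origin on its underside; y along the arm to the block, z up. Heavy finned block at y +50 to +90 mm (44 wide, 40 high); arm 14 mm wide (x), 12 to 36 mm up, to y -75; foot 26 mm wide at y -72 to -56. Starts on the other side from the holder, block to the robot's left, arm along world y within 0.6 rad
- balance (a point): balance point of the bracket (centre of mass along the arm): in the arm at bracket x = 0, y = +24 mm, 26 mm above the underside, marked by a 6 mm wide yellow band round the arm; grip the arm here across its 14 mm width (fingers closing along the bracket's x)
- block (a point): centre of the underside of the bracket's finned block (bracket y = +70 mm)
- foot (a point): centre of the underside of the bracket's foot (bracket y = -64 mm)
- flask: black drinking flask with a steel cap, 72 mm diameter, 220 mm high, standing; to be left alone; origin at the centre of its base
- phone: black telephone lying flat, 146 x 70 x 9 mm; to be left alone; origin at the centre of its underside
- tin: small round blue tin, 48 mm diameter, 22 mm high, standing between the task's things; to be left alone; origin at the centre of its base
- spare_board: small green circuit board 56 x 85 mm, 19 mm high over its metal socket; to be left alone; origin at the centre of its underside
- mug: brown earthenware mug, 76 mm diameter, 85 mm high; to be left alone; origin at the centre of its base
- screwdriver: yellow-handled screwdriver 160 mm long lying on the desk; to be left alone; origin on its underside
- coil: copper coil, 28 mm diameter, 20 mm high, standing in front of the robot; to be left alone; origin at the centre of its base
Things that resemble listed ones, but are neither listed nor needed, are in the scene too. Of the things like the board, leave any that is green or pink; of the rest the larger one is meant.

How it is judged:
On the way, in this order (a step that is already met when the one before it is completed fails the run):
1. the sliding jaw is fully home and the board is clamped against the fixed jaw, the bracket still on the desk (value of joint jaw below 0.003 m and x of board in the frame of holder above -0.004 m and z of board in the frame of holder below 0.034 m and distance of bracket from where it was at the start of the episode below 0.02 m), for 0.2 s.
2. the bracket is lifted clear of the desk, level (height (world z) of each of block, foot above 0.04 m and angle between bracket's own z axis and vertical below 0.15 rad and contact force between bracket and the fingers above 1 N), for 0.2 s.
At the end, for the whole second after the job is handed in: Jaw within 3 mm of home, board flat within 4 mm of the fixed jaw; bracket held still by the fingers within 16 mm of its balance point, level to 0.10 rad, touching neither board nor holder; block and foot within 15 mm sideways of their squares, block 35 to 85 mm above the board (value of joint jaw below 0.003 m and x of board in the frame of holder above -0.004 m and z of board in the frame of holder below 0.034 m and angle between bracket's own z axis and vertical below 0.1 rad and horizontal distance between block and large_square below 0.015 m and horizontal distance between foot and small_square below 0.015 m and z of block in the frame of large_square between 0.035 and 0.085 m and y of the grasp point in the frame of balance between -0.016 and 0.016 m and contact force between bracket and the fingers above 1 N and contact force between bracket and holder below 0.1 N and contact force between bracket and board below 0.1 N and linear speed of bracket below 0.02 m/s and angular speed of bracket below 0.15 rad/s); the arm keeps its last pose, push and grip.
It fails at once if the bracket tips by more than 0.3 rad (angle between bracket's own z axis and vertical above 0.3 rad).
It fails at once if a bystander is pushed by more than 20 mm or tipped over (distance of any of flask, phone, tin, spare_board, mug, screwdriver, coil from where it was at the start of the episode above 0.02 m or angle between any of flask, mug, tin, coil's own z axis and vertical above 0.5 rad).
It also fails if it takes over 51 s, if anything falls off the work surface, if the arm or the gripper's body presses on something with over 40 N, if the wrist force passes 120 N, or if a joint passes its speed limit or range.

ROBOT

A 6-joint arm with a two-finger parallel gripper is mounted at the origin on the work surface. World frame = base frame: x ahead of the robot, y to its left, z up, the work surface at z = 0. Lengths are in m, angles in rad, forces in N, time in s.
With the tool pointing down it reaches from about 0.35 to 0.975 m from the base axis. Payload 4.9 kg.
Tool frame: the origin (TCP) lies midway between the tips of the shut fingers; the grasp point (between the pads) lies 19 mm behind it; x points along the fingers, y is the direction in which the jaws open and shut, and the axes are right-handed (so a half turn about x gives the same grasp; the last joint's range is limited). The gripper opens to 85 mm and grips with 20 to 120 N. Pads are 22 mm wide; open, the fingers measure 114 mm over their backs; the gripper's body (76 mm by 85 mm) begins 54 mm behind the grasp point. The pads swing forward as they close: fully open they stand 13 mm farther back than shut.
Start: joints at [1.055, 0.053, 1.613, -0, 1.476, -0.119], TCP at [0.242, 0.576, 0.231] pointing down, gripper open.
Joint ranges: [-3.01, 3.01], [-1.01, 2.22], [0.06, 2.58], [-1.02, 4.17], [0.09, 2.62], [-3.14, 3.14]. Speed limits (rad/s): [2.57, 2.57, 3.14, 3.14, 3.14, 3.14].

INTERFACE

Orientations are given as a rotation vector (axis times angle).
In Python, from station import ctrl gives the robot as it stands.
- The arm moves only by the shell command python3 -m handwheel 'ROWS' [FORCE]. ROWS is JSON, a list of rows, each a list of 3 entries, a list of its own where there are three numbers: the finger opening in m, from 0 to 0.0854, then the shift along the tool's x, y, z in m, then the turn, a rotation vector about the tool's x, y, z in degrees. In form: [[claw, [dx, dy, dz], [ax, ay, az]], ...]. A call has 1 to 10 rows; each row shifts and turns the commanded pose from where the row before left it, along the tool's axes as they then stand; what a row does not reach is not made up. A row lasts 1/12 s, in which the tool goes at most 41.7 mm and 7.16 degrees, less where a joint would pass 70% of its speed; a pose out of reach is approached as far as the arm can. A call with a gripper value outside its range is refused whole. The fingers move at their own pace and stop on an object; FORCE is the grip in N (left out, the last holds). Time passes only in rows, so rows that do not move let the fingers close. It gives the time, the measured TCP pose, the force and the opening at its end, in the units of the state.
- ctrl.get_obs(): the state, without advancing time (a new reading comes with each control period).
- ctrl.get_image(name): name is "scene" or "top" or "wrist"; returns the picture (480x640x3 uint8, red, green, blue); there is no depth.
- ctrl.camera_params(name): a dict with "vertical_fov" (degrees; the focal length in pixels is half the picture's height over the tangent of half this angle, whatever the lens; pixels are square), "cx", "cy" (the principal point, pixels), "D" ([k1, k2, p1, p2, k3] as OpenCV has them; the pictures are not rectified), "rvec" (rotation vector, rad) and "tvec" (3), from world to camera coordinates, as OpenCV has them; the wrist camera has in their place "T_tool_cam" (4x4, takes a point from camera to tool coordinates, whose origin is the TCP and whose axes are the tool frame's). Camera axes: x right, y down, z forward; pixel columns grow to the right and rows downward; lengths in m; the calibration is good to about 2 mm. A picture is of the moment at which its call begins: read the wrist's pose just before it. camera_params takes no time and is no camera call.
- ctrl.finish_job(): hands the job in, once; it reports no verdict.
Trained networks look in the newest picture that a camera, given by its name, has taken for a name from the list of things; names that differ only in an ending like _2 or _b are one class to them, and where a whole thing is asked for, a point or a joint stands for the part that bears it (a point fixed in the world has none). Each returns a list of dicts, best first, with "score" (0 to 1); they miss things now and then, are a little off and sometimes report something else, mostly with a low value. They report only what shows in the picture. A call takes as long as a camera call. They do not tell look-alikes from the thing itself.
- ctrl.look_for(thing, camera): "box" ([centre column, centre row, width, height] in pixels, round what is visible of it).
- ctrl.silhouettes(thing, camera): "mask" (480x640 bool, what is visible of it) and "box" ([centre column, centre row, width, height] in pixels, round what is visible of it).
- ctrl.tip_of(thing, camera): "centre" ([row, column] in pixels: a listed point, or the origin of a listed thing).
The state is a dict: "t": time; "q": joint angles; "dq": joint speeds; "effort": joint torques, N m; "tool_pos": TCP position; "tool_rot": TCP orientation; "contact_force": force on the tool from outside, world axes, zero at the start; "wrist_torque": the same for the moment, N m; "opening": finger opening in m.
Only numpy, scipy, OpenCV 4.12 (cv2) and the standard library are available. Lean on these libraries where they do the work, as an engineer would, in place of code of your own. Each camera call takes 0.05 s, during which the arm holds its last target.

## Working session

There is one attempt and no reset: what is moved stays moved. The work goes in short steps, Python scripts to look and compute and a shell command to move; the robot and the scene stay as the last step left them, time stands still between calls to the robot, and variables do not carry over. Pictures are saved under pics/ and viewed, and the job is handed in when it is done.

```bash
ls; mkdir -p pics
cat > h.py <<'E'
import numpy as np, cv2
from station import ctrl
from scipy.spatial.transform import Rotation as R
def K(p):
    f=240/np.tan(np.radians(p['vertical_fov'])/2)
    return np.array([[f,0,p['cx']],[0,f,p['cy']],[0,0,1.]])
def ext(name,obs=None):
    p=ctrl.camera_params(name)
    if 'rvec' in p:
        Rm=cv2.Rodrigues(np.array(p['rvec'],float))[0]; t=np.array(p['tvec'],float)
    else:
        T=np.array(p['T_tool_cam']); o=obs or ctrl.get_obs()
        W=np.eye(4); W[:3,:3]=R.from_rotvec(o['tool_rot']).as_matrix(); W[:3,3]=o['tool_pos']
        C=np.linalg.inv(W@T); Rm=C[:3,:3]; t=C[:3,3]
    return p,Rm,t
def unproj(name,uv,z,obs=None):
    p,Rm,t=ext(name,obs)
    n=cv2.undistortPoints(np.array(uv,float).reshape(-1,1,2),K(p),np.array(p['D'],float)).reshape(-1,2)
    d=np.c_[n,np.ones(len(n))]@Rm; c=-Rm.T@t
    s=(z-c[2])/d[:,2]
    return c+s[:,None]*d
def proj(name,X,obs=None):
    p,Rm,t=ext(name,obs)
    return cv2.projectPoints(np.array(X,float).reshape(-1,1,3),cv2.Rodrigues(Rm)[0],t,K(p),np.array(p['D'],float))[0].reshape(-1,2)
def save(name,fn):
    im=ctrl.get_image(name); cv2.imwrite('pics/'+fn,im[:,:,::-1]); return im
E
python3 - <<'E'
from h import *
print(ctrl.get_obs())
for n in ['scene','top','wrist']:
    print(n,ctrl.camera_params(n)); save(n,n+'0.png')
for th in ['holder','jaw_tab','board','large_square','small_square','bracket','balance','block','foot','tin','coil','mug','flask','screwdriver','phone','spare_board']:
    r=ctrl.tip_of(th,'top')
    for d in r[:3]:
        c=d['centre']; print(th,round(d['score'],2),np.round(c,1),np.round(unproj('top',[c[1],c[0]],0.0)[0],3))
E
```

```text
pics
{'t': 0.0, 'q': array([ 1.05499342e+00,  5.33383480e-02,  1.61433412e+00, -1.07663805e-05,
        1.47597279e+00, -1.19015392e-01]), 'dq': array([ 4.14771022e-04,  1.01339819e-03, -3.76667105e-04,  2.05350659e-03,
       -6.27500523e-04, -9.93200229e-05]), 'effort': array([ 2.52381113e-03, -3.93672538e+01, -3.70187545e+01,  1.09624502e-04,
        6.94248243e-03,  2.72860561e-06]), 'tool_pos': array([0.24123274, 0.57588275, 0.23005052]), 'tool_rot': array([ 0.30974951,  1.54892375, -0.31283474]), 'contact_force': array([ 0.12452666, -0.01573566, -0.23800847]), 'wrist_torque': array([-0.0165887 ,  0.01226622,  0.01198808]), 'opening': 0.08547112265535804}
scene {'vertical_fov': 53.85369774973144, 'cx': 325.5562728092551, 'cy': 243.72030954737463, 'D': array([-0.0970906,  0.       ,  0.       ,  0.       ,  0.       ]), 'rvec': array([ 0.66642942,  2.65648899, -1.13646133]), 'tvec': array([ 0.42976232, -0.09691357,  1.57989894])}
top {'vertical_fov': 50.61899267863583, 'cx': 327.71763234712233, 'cy': 236.83107275968902, 'D': array([-0.01769293,  0.        ,  0.        ,  0.      
[... 1028 characters left out ...]
65 0.469 0.   ]
small_square 0.85 [237.9 272.4] [0.524 0.162 0.   ]
small_square 0.84 [392.9 231.4] [0.154 0.258 0.   ]
small_square 0.61 [181.1 174.4] [0.676 0.413 0.   ]
bracket 0.91 [231.6 431.7] [ 0.533 -0.236  0.   ]
balance 0.95 [234.5 428.3] [ 0.525 -0.227  0.   ]
block 0.89 [237.8 405.7] [ 0.518 -0.17   0.   ]
foot 0.66 [228.3 458.1] [ 0.54  -0.302  0.   ]
tin 0.61 [156.5 326.9] [0.735 0.022 0.   ]
coil 0.62 [295.9 339.6] [ 0.377 -0.002  0.   ]
mug 0.72 [210.9 522.6] [ 0.581 -0.468  0.   ]
flask 0.62 [235.4 152.2] [0.536 0.463 0.   ]
screwdriver 0.98 [278.5 140.8] [0.428 0.486 0.   ]
phone 0.94 [291.9 537.6] [ 0.377 -0.486  0.   ]
spare_board 0.69 [153.8 379.8] [ 0.739 -0.114  0.   ]
```

View pics/top0.png

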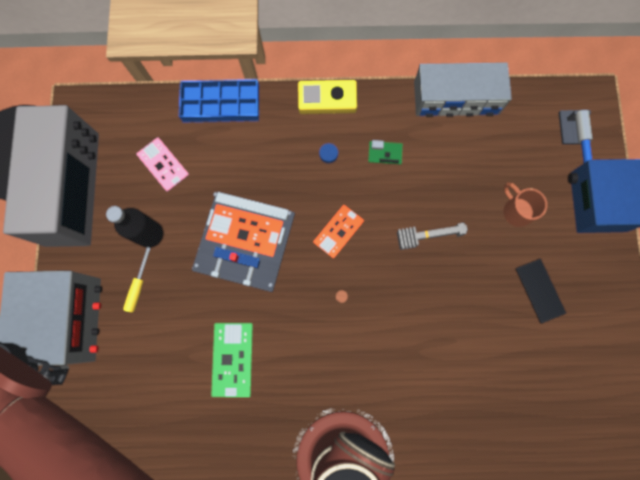

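View pics/scene0.png

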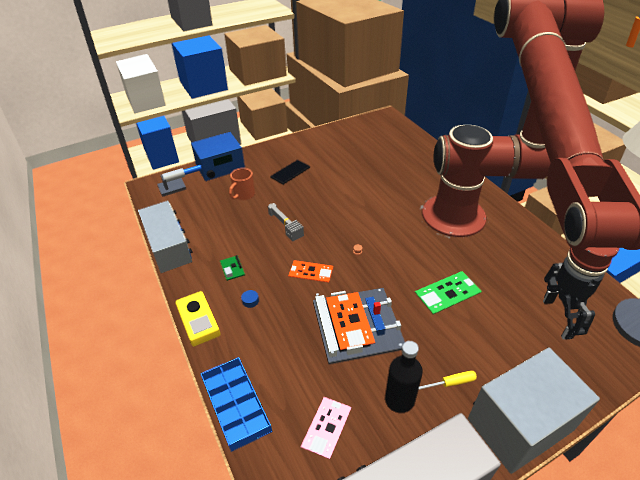

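View pics/wrist0.png

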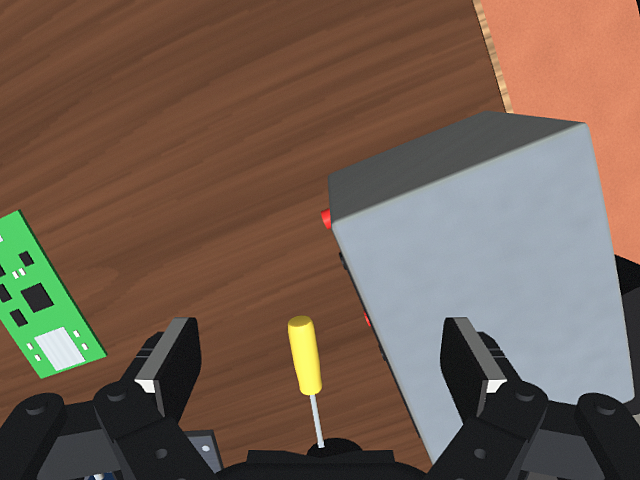

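The top view shows the holder around (243,240): blue jaw and red tab at (233,257), large square at (219,224), small square at (275,237). The bracket is at (432,233), with its block to the left. The smaller orange board at (339,231) and the green and pink boards are look-alikes.

Run:
```python
from h import *
def tip(th,cam,z):
    out=[]
    for d in ctrl.tip_of(th,cam)[:4]:
        c=d['centre']; out.append((round(d['score'],2),np.round(c,1),np.round(unproj(cam,[c[1],c[0]],z)[0],4)))
    return out
for cam in ['top','scene']:
    ctrl.get_image(cam)
    for th,z in [('jaw_tab',.06),('large_square',.035),('small_square',.035),('board',.03),('holder',0),('balance',.026),('block',0),('foot',0),('flask',0),('tin',0),('coil',0)]:
        print(cam,th)
        for o in tip(th,cam,z): print('   ',*o)
```

```text
top jaw_tab
    0.74 [255.  236.1] [0.4729 0.2408 0.06  ]
top large_square
    0.97 [149.6 154. ] [0.7488 0.4565 0.035 ]
    0.95 [334.1 234. ] [0.2899 0.2473 0.035 ]
    0.94 [241.7 325.1] [0.5055 0.0307 0.035 ]
    0.91 [226.3 219.1] [0.5484 0.2879 0.035 ]
top small_square
    0.97 [180.5 172.1] [0.6669 0.4075 0.035 ]
    0.89 [239.6 273.1] [0.513  0.1563 0.035 ]
    0.88 [214.7 351.5] [ 0.5712 -0.0349  0.035 ]
    0.59 [390.  230.1] [0.164  0.2544 0.035 ]
top board
    0.97 [231.9 244.1] [0.5344 0.2276 0.03  ]
    0.83 [232.  337.1] [0.5298 0.0011 0.03  ]
    0.83 [360.6 230.6] [0.2294 0.2552 0.03  ]
    0.78 [162.6 163.6] [0.7158 0.4324 0.03  ]
top holder
top balance
    0.77 [236.1 426.7] [ 0.5164 -0.2173  0.026 ]
    0.19 [280.4 139.9] [0.4208 0.478  0.026 ]
top block
    0.92 [238.8 406.7] [ 0.5154 -0.1723  0.    ]
top foot
    0.72 [239.7 405.3] [ 0.5132 -0.1687  0.    ]
    0.61 [230.4 457.4] [ 0.5344 -0.3     0.    ]
    0.17 [234.4 431.9] [ 0.5254 -0.2357  0.    ]
top flask
    0.77 [233.5 149.7] [0.541  0.4692 0.    ]
top tin
    0.88 [157. 328.] [0.7331 0.0196 0.    ]
  
[... 682 characters left out ...]
 board
    0.83 [427.5 326.3] [0.7276 0.462  0.03  ]
    0.82 [268.5 306.3] [0.5542 0.0103 0.03  ]
    0.67 [293.5 449. ] [0.2501 0.2842 0.03  ]
    0.57 [322.8 349.5] [0.5408 0.2384 0.03  ]
scene holder
    0.8 [324.4 345.4] [0.5414 0.2188 0.    ]
scene balance
    0.59 [218.3 283.9] [ 0.5182 -0.2292  0.026 ]
scene block
    0.87 [239.6 292.2] [ 0.5269 -0.1501  0.    ]
scene foot
    0.9 [209.8 274.8] [ 0.5166 -0.3134  0.    ]
scene flask
    0.73 [395.4 396.5] [0.5374 0.4585 0.    ]
    0.27 [325.1 344. ] [0.5458 0.219  0.    ]
scene tin
    0.72 [299.8 248.1] [0.7408 0.0146 0.    ]
    0.16 [235.5 291.7] [ 0.5202 -0.1683  0.    ]
scene coil
    0.63 [252.6 357.1] [ 0.3755 -0.0008  0.    ]
```

```bash
cat >> h.py <<'E'
def plan(target,yaw_y,obs=None):
    """print turn (deg, tool rotvec) to have tool x down, tool y along world angle yaw_y; and shift in the axes AFTER and BEFORE turn"""
    o=obs or ctrl.get_obs()
    Rc=R.from_rotvec(o['tool_rot']).as_matrix(); p=np.array(o['tool_pos'])
    x=np.array([0,0,-1.]); y=np.array([np.cos(yaw_y),np.sin(yaw_y),0]); z=np.cross(x,y)
    Rt=np.c_[x,y,z]
    print('t',o['t'],'pos',p.round(4),'turn deg',np.degrees(R.from_matrix(Rc.T@Rt).as_rotvec()).round(2),
      'shift before',((target-p)@Rc*1000).round(1),'after',((target-p)@Rt*1000).round(1),'F',np.round(o['contact_force'],1),'op',round(o['opening'],4))
    return Rt
E
python3 - <<'E'
from h import *
print(R.from_rotvec(ctrl.get_obs()['tool_rot']).as_matrix().round(3))
plan(np.array([.545,.225,.22]),-0.305+np.pi/2)
E
```

```text
[[ 0.     0.386  0.922]
 [ 0.     0.922 -0.386]
 [-1.     0.    -0.   ]]
t 2.15 pos [0.2416 0.5764 0.2313] turn deg [-5.26 -0.   -0.  ] shift before [  11.3 -206.8  415.7] after [  11.3 -244.1  395. ] F [ 0.2 -0.3 -0.2] op 0.0858
```

```bash
python3 -m handwheel '[[0.03,[0,-0.01,0.015],[-5.26,0,0]],[0.03,[0.001,-0.02,0.033],[0,0,0]],[0.03,[0.001,-0.02,0.033],[0,0,0]],[0.03,[0.001,-0.02,0.033],[0,0,0]],[0.03,[0.001,-0.02,0.033],[0,0,0]],[0.03,[0.001,-0.02,0.033],[0,0,0]],[0.03,[0.001,-0.02,0.033],[0,0,0]],[0.03,[0.001,-0.02,0.033],[0,0,0]]]'
python3 -m handwheel '[[0.03,[0.001,-0.02,0.033],[0,0,0]],[0.03,[0.001,-0.02,0.033],[0,0,0]],[0.03,[0.001,-0.02,0.033],[0,0,0]],[0.03,[0.001,-0.02,0.033],[0,0,0]],[0.03,[0,-0.014,0.017],[0,0,0]],[0.03,[0,0,0],[0,0,0]],[0.03,[0,0,0],[0,0,0]]]'
python3 - <<'E'
from h import *
plan(np.array([.545,.225,.22]),-0.305+np.pi/2)
o=ctrl.get_obs(); save('wrist','w1.png')
for th,z in [('jaw_tab',.06),('large_square',.035),('small_square',.035),('board',.03),('holder',0)]:
    for d in ctrl.tip_of(th,'wrist')[:3]:
        c=d['centre']; print(th,round(d['score'],2),np.round(c,1),np.round(unproj('wrist',[c[1],c[0]],z,o)[0],4))
E
```

```text
t: 2.82
tool_pos: [0.4308, 0.357, 0.2245]
tool_rot: [0.24, 1.557, -0.239]
contact_force: [0.5, 0.6, 0.2]
opening: 0.0304
t: 3.4
tool_pos: [0.5441, 0.2232, 0.2202]
tool_rot: [0.241, 1.558, -0.241]
contact_force: [-0.4, 0.6, 0.1]
opening: 0.0303
t 3.4 pos [0.5441 0.2232 0.2202] turn deg [-0.14 -0.03 -0.01] shift before [0.2 2.  0.3] after [0.2 1.9 0.3] F [-0.4  0.6  0.1] op 0.0303
large_square 0.81 [191.  399.7] [0.5561 0.2849 0.035 ]
large_square 0.78 [317.6 622.2] [0.733  0.4564 0.035 ]
large_square 0.56 [215.1  99.5] [0.5011 0.0473 0.035 ]
small_square 0.8 [301.7  77.2] [ 0.5665 -0.01    0.035 ]
small_square 0.76 [268.2 550. ] [0.6602 0.3934 0.035 ]
small_square 0.55 [191.7 231.8] [0.5169 0.159  0.035 ]
board 0.97 [256.6  89.8] [0.5324 0.0187 0.03  ]
board 0.78 [297.2 591.1] [0.7045 0.4304 0.03  ]
board 0.67 [190.1 322.7] [0.5384 0.2271 0.03  ]
```

View pics/w1.png

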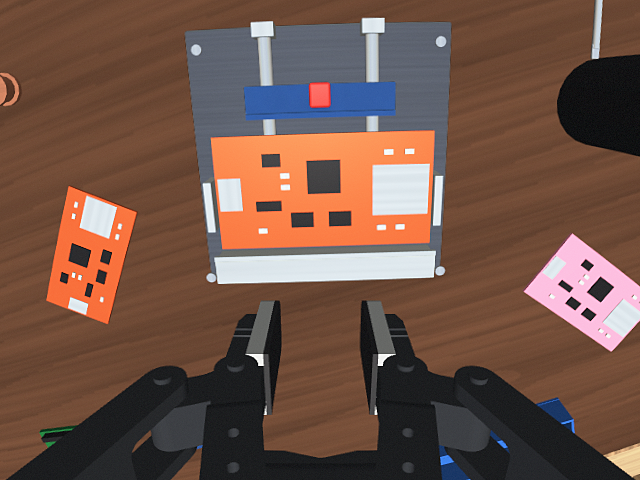

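The wrist view shows the holder clearly. The tab top is at (320,94), the board corners are roughly (211,138), (434,130), (432,245) and (219,249), and the fixed jaw is at row 267.

Run:
```python
from h import *
o=ctrl.get_obs(); im=cv2.imread('pics/w1.png')
hsv=cv2.cvtColor(im,cv2.COLOR_BGR2HSV)
def quad(mask,lbl,z,seed):
    n,l=cv2.connectedComponents(mask.astype(np.uint8)); m=(l==l[seed[1],seed[0]])
    m=cv2.morphologyEx(m.astype(np.uint8),cv2.MORPH_CLOSE,np.ones((25,25)))
    c=max(cv2.findContours(m,cv2.RETR_EXTERNAL,cv2.CHAIN_APPROX_NONE)[0],key=cv2.contourArea)
    P=unproj('wrist',c.reshape(-1,2)+0.0,z,o)[:,:2]
    r=cv2.minAreaRect((P*1000).astype(np.float32)); print(lbl,m.sum(),np.round(r[0],1),np.round(r[1],1),round(r[2],2))
H,S,V=hsv[...,0],hsv[...,1],hsv[...,2]
quad((S>170)&(V>180)&(H>4)&(H<20),'board',.034,(300,235))
quad((S<60)&(V>170),'large',.034,(400,190))
quad((S<60)&(V>170),'small',.034,(230,195))
quad((S>170)&(V>120)&((H<4)|(H>172)),'tab',.076,(320,94))
quad((H>100)&(H<125)&(S>140),'jaw',.04,(280,95))
```

```text
board 15946 [537.7 229.7] [170.6  90.2] 74.53
large 2767 [554.1 288. ] [43.7 40.1] 74.6
small 729 [518.1 157.9] [18.  26.1] 74.87
tab 307200 [604.6 205.5] [647.7 423.7] 72.66
jaw 5002 [470.7 247. ] [109.1  23.8] 74.46
```

Run:
```python
from h import *
o=ctrl.get_obs()
T=unproj('wrist',[[320,94]],.076,o)[0]; print(T)
hx=np.array([.9636,-.2672,0]);
e=[unproj('wrist',[p],.076,o)[0]@hx for p in [(319,82),(319,107)]]; print(e, T@hx, 'board c',np.array([.5377,.2297,0])@hx, 'T.y', (T-np.array([.5377,.2297,0]))@np.array([.2672,.9636,0]))
tg=T-hx*0.034; tg[2]=.1
plan(tg,np.radians(74.5))
```

```text
[0.4665763  0.24879297 0.076     ]
[np.float64(0.37564243425334143), np.float64(0.391267057137661)] 0.38311543831658795 board c 0.45675187999999994 T.y -0.0006062631389911147
t 3.7 pos [0.5431 0.2251 0.2204] turn deg [-1.87  0.   -0.01] shift before [ 120.4   -1.4 -114. ] after [ 120.4    2.3 -114. ] F [-0.3 -0.2  0.3] op 0.0303
```

```bash
python3 -m handwheel '[[0,[0,0.001,-0.028],[-1.87,0,0]],[0,[0.0,0.001,-0.038],[0,0,0]],[0,[0.02,0,-0.034],[0,0,0]],[0,[0.03,0,-0.014],[0,0,0]],[0,[0.03,0,0],[0,0,0]],[0,[0.03,0,0],[0,0,0]],[0,[0.03,0,0],[0,0,0]],[0,[0,0,0],[0,0,0]]]' 40
python3 - <<'E'
from h import *
hx=np.array([.9636,-.2672,0]);T=np.array([.4666,.2488,.05])
plan(T-hx*0.034,np.radians(74.5)); save('wrist','w2.png');save('scene','s2.png')
E
```

```text
t: 4.37
tool_pos: [0.4295, 0.2563, 0.0739]
tool_rot: [0.208, 1.571, -0.218]
contact_force: [-1.0, -0.7, -0.3]
opening: 0.0
t 4.3667 pos [0.4295 0.2563 0.0739] turn deg [-0.02 -0.54  0.42] shift before [23.8  2.9  4. ] after [23.9  2.7  3.8] F [-1.  -0.7 -0.3] op 0.0
```

View pics/w2.png

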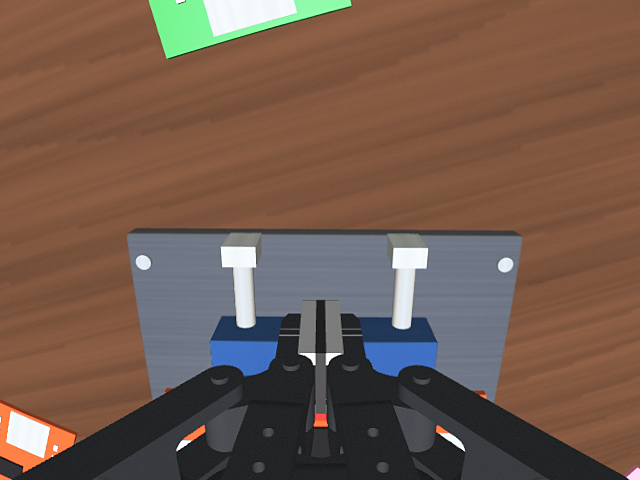

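View pics/s2.png

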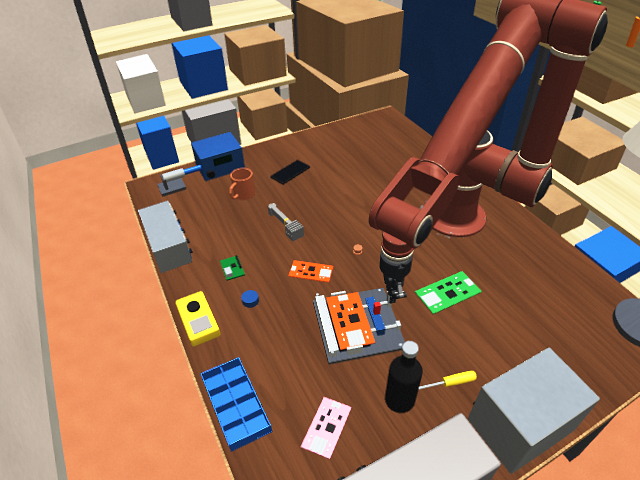

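```bash
python3 -m handwheel '[[0,[0.02,0.002,0],[0,0,0]],[0,[0.0,0,0],[0,0,0]],[0,[0,0,0.008],[0,0,0]],[0,[0,0,0.008],[0,0,0]],[0,[0,0,0.006],[0,0,0]],[0,[0,0,0.006],[0,0,0]],[0,[0,0,0.0],[0,0,0]]]'
python3 - <<'E'
from h import *
hx=np.array([.9636,-.2672,0]);T=np.array([.4666,.2488,.052])
plan(T-hx*0.004,np.radians(74.5)); save('wrist','w3.png')
E
```

```text
t: 5.05
tool_pos: [0.4644, 0.2518, 0.0616]
tool_rot: [0.215, 1.557, -0.214]
contact_force: [-0.2, 0.1, -0.2]
opening: -0.0
t 5.05 pos [0.4644 0.2518 0.0616] turn deg [-0.15  0.14 -0.07] shift before [ 9.6 -2.3 -1.1] after [ 9.6 -2.3 -1.1] F [-0.2  0.1 -0.2] op -0.0
```

View pics/w3.png

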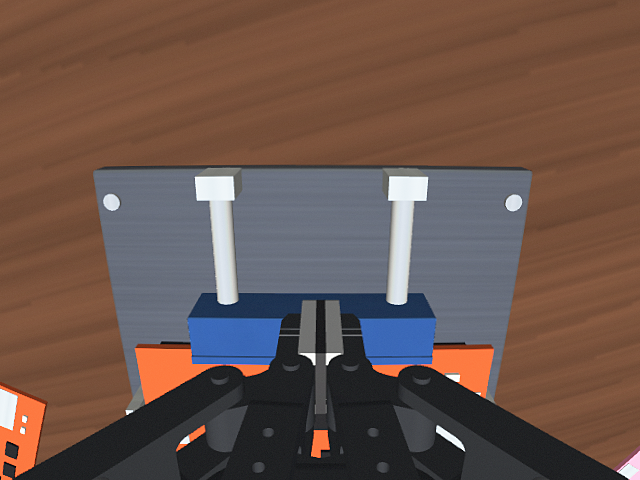

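```bash
python3 -m handwheel '[[0,[0.003,-0.001,0.003],[0,0,0]],[0,[0.003,-0.001,0.004],[0,0,0]],[0,[0,0,0.004],[0,0,0]]]'
python3 -m handwheel '[[0,[0,0,0.003],[0,0,0]],[0,[0,0,0.003],[0,0,0]]]'
python3 - <<'E'
from h import *
hx=np.array([.9636,-.2672,0]);o=ctrl.get_obs();print(o['tool_pos']@hx)
save('wrist','w4.png')
E
```

```text
t: 5.35
tool_pos: [0.4714, 0.2469, 0.0534]
tool_rot: [0.213, 1.563, -0.214]
contact_force: [-3.6, 1.4, 0.8]
opening: -0.0004
t: 5.52
tool_pos: [0.4719, 0.2467, 0.0534]
tool_rot: [0.215, 1.578, -0.215]
contact_force: [-31.9, 8.4, 21.8]
opening: -0.0002
0.3887790990050784
```

View pics/w4.png

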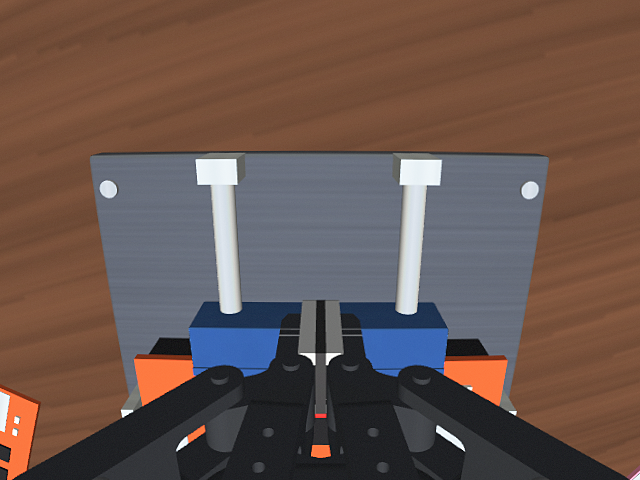

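```bash
python3 -m handwheel '[[0,[0,0,-0.008],[0,0,0]],[0,[0,0,-0.014],[0,0,0]],[0,[-0.03,0,0],[0,0,0]],[0,[-0.04,0,0],[0,0,0]],[0,[-0.04,0,0.012],[0,0,0]],[0,[-0.04,0,0.025],[0,0,0]],[0.06,[-0.02,0,0.035],[0,0,0]],[0.06,[0,0,0.035],[0,0,0]],[0.06,[0,0,0.02],[0,0,0]],[0.06,[0,0,0],[0,0,0]]]'
python3 -m handwheel '[[0.06,[0,0,0],[0,0,0]],[0.06,[0,0,0],[0,0,0]]]'
cat > meas.py <<'E'
from h import *
import sys
o=ctrl.get_obs(); fn=sys.argv[1]; im=save('wrist',fn)[:,:,::-1]
hsv=cv2.cvtColor(np.ascontiguousarray(im),cv2.COLOR_BGR2HSV); H,S,V=hsv[...,0],hsv[...,1],hsv[...,2]
def quad(mask,lbl,z,amin,k=25):
    n,l,st,_=cv2.connectedComponentsWithStats(mask.astype(np.uint8))
    for i in range(1,n):
        if st[i,4]<amin: continue
        m=cv2.morphologyEx((l==i).astype(np.uint8),cv2.MORPH_CLOSE,np.ones((k,k)))
        c=max(cv2.findContours(m,cv2.RETR_EXTERNAL,cv2.CHAIN_APPROX_NONE)[0],key=cv2.contourArea)
        P=unproj('wrist',c.reshape(-1,2)+0.0,z,o)[:,:2]
        r=cv2.minAreaRect((P*1000).astype(np.float32)); px=st[i,:4]
        print(lbl,'px',px,'ctr',np.round(r[0],1),'size',np.round(r[1],1),'ang',round(r[2],2))
if __name__=='__main__':
    print(o['t'],o['tool_pos'],o['tool_rot'])
    quad((S>170)&(V>180)&(H>4)&(H<20),'orange',.034,1500)
    quad((S<60)&(V>170),'white',.034,400)
    quad((S>170)&(V>120)&((H<4)|(H>172)),'red',.076,100,3)
    quad((H>100)&(H<125)&(S>140)&(V>60),'blue',.04,1500)
E
python3 meas.py w5.png
```

```text
t: 6.4
tool_pos: [0.5797, 0.2163, 0.22]
tool_rot: [0.216, 1.556, -0.216]
contact_force: [-0.8, 0.1, 0.1]
opening: 0.048
t: 6.57
tool_pos: [0.5755, 0.218, 0.2187]
tool_rot: [0.213, 1.561, -0.214]
contact_force: [0.9, -0.1, 0.1]
opening: 0.0601
6.5667 [0.57554034 0.21798812 0.21874672] [ 0.21332489  1.56124824 -0.21427899]
orange px [208 104 226 113] ctr [546.5 225.6] size [170.4  86.7] ang 74.72
orange px [ 30 142  97 147] ctr [535.2  18.5] size [ 59.9 112.7] ang 50.17
white px [258   0  13  73] ctr [448.7 211.5] size [ 8.1 49.1] ang 74.06
white px [367   0  13  73] ctr [469.6 286.6] size [ 8.2 49.1] ang 74.53
white px [369 137  60  52] ctr [563.1 283.4] size [44.5 39.5] ang 74.7
white px [195 138  12  53] ctr [523.2 136.1] size [ 6.4 40.4] ang 74.25
white px [431 139  12  52] ctr [572.5 312.1] size [ 6.4 39.7] ang 74.76
white px [211 146  25  34] ctr [526.9 153.9] size [17.9 25.6] ang 74.08
white px [ 67 153  39  45] ctr [504.8  43.5] size [26.3 29.1] ang 50.43
white px [204 217 229  29] ctr [599.9 209.2] size [183.5  23.8] ang 74.43
white px [601 280  39  55] ctr [741.4 457.3] size [50.  38.7] ang 10.37
red px [308  71  22  25] ctr [491.4 240. ] size [13.4 14.8] ang 74.44
blue px [243  73 153  35] ctr [495. 239.] size [109.5  23.2] ang 74.1
```

View pics/w5.png

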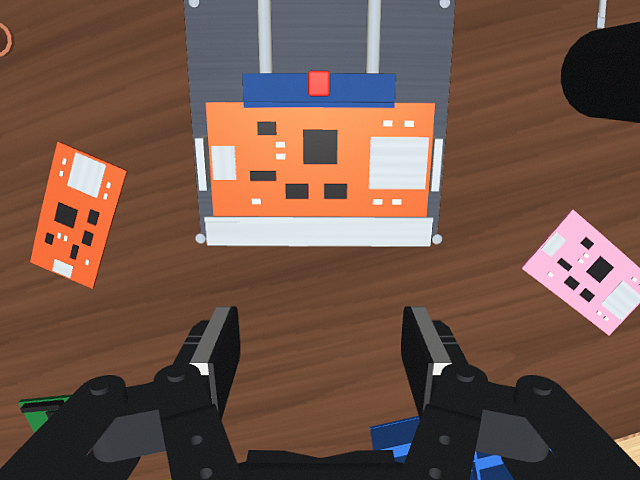

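Jaw home and board clamped: the jaw stopped at about 32 N after moving 26 mm. The board centre is roughly 1 mm short of the centre of the side guides. Next is the bracket.

Run:
```python
from h import *
o=ctrl.get_obs(); print(o['q'].round(3))
plan(np.array([.51,-.26,.2]),np.radians(6))
ctrl.get_image('top')
for d in ctrl.silhouettes('bracket','top')[:2]:
    m=d['mask']; ys,xs=np.nonzero(m); print(d['score'],d['box'],m.sum())
    P=unproj('top',np.c_[xs,ys],.03)[:,:2]*1000
    r=cv2.minAreaRect(P.astype(np.float32)); print(r)
```

```text
[ 0.242  0.038  1.648 -0.     1.456 -1.057]
t 6.6167 pos [0.5753 0.2182 0.2188] turn deg [ 6.843e+01 -2.000e-02  6.000e-02] shift before [  19.1 -478.2   65.5] after [  18.8 -114.9  468.8] F [0.2 0.  0.6] op 0.0601
0.74 [431.6, 234.6, 68.9, 29.1] 775
((521.63818359375, -229.8507080078125), (48.14720916748047, 171.43869018554688), 8.466333389282227)
0.29 [525.2, 206.4, 36.9, 47.4] 1397
((587.698974609375, -463.4079284667969), (103.84566497802734, 111.11056518554688), 85.09994506835938)
```

```bash
python3 -m handwheel '[[0.06,[0.001,-0.025,0.004],[0,0,0]],[0.06,[0.001,-0.04,0.006],[0,0,0]],[0.06,[0.001,-0.04,0.006],[0,0,0]],[0.06,[0.001,-0.04,0.006],[0,0,0]],[0.06,[0.001,-0.04,0.006],[0,0,0]],[0.06,[0.001,-0.04,0.006],[0,0,0]],[0.06,[0.001,-0.04,0.006],[0,0,0]],[0.06,[0.001,-0.04,0.006],[0,0,0]],[0.06,[0.001,-0.04,0.006],[0,0,0]],[0.06,[0.001,-0.04,0.006],[0,0,0]]]'
python3 -m handwheel '[[0.06,[0.003,-0.04,0.004],[0,0,0]],[0.06,[0.003,-0.04,0.004],[0,0,0]],[0.06,[0.002,-0.01,0],[6.9,0,0]],[0.06,[0,0,0],[6.9,0,0]],[0.06,[0,0,0],[6.9,0,0]],[0.06,[0,0,0],[6.9,0,0]],[0.06,[0,0,0],[6.9,0,0]],[0.06,[0,0,0],[6.9,0,0]],[0.06,[0,0,0],[6.9,0,0]],[0.06,[0,0,0],[6.9,0,0]]]'
python3 -m handwheel '[[0.06,[0,0,0],[6.9,0,0]],[0.06,[0,0,0],[6.9,0,0]],[0.06,[0,0,0],[0,0,0]],[0.06,[0,0,0],[0,0,0]]]'
python3 - <<'E'
from h import *
plan(np.array([.51,-.26,.2]),np.radians(6)); o=ctrl.get_obs(); save('wrist','w6.png')
for th,z in [('balance',.026),('block',0),('foot',0),('bracket',0)]:
    for d in ctrl.tip_of(th,'wrist')[:2]:
        c=d['centre']; print(th,round(d['score'],2),np.round(c,1),np.round(unproj('wrist',[c[1],c[0]],z,o)[0],4))
E
```

```text
t: 7.55
tool_pos: [0.5277, -0.1695, 0.2098]
tool_rot: [0.213, 1.559, -0.213]
contact_force: [0.6, 0.4, -0.4]
opening: 0.06
t: 8.38
tool_pos: [0.5119, -0.2565, 0.2015]
tool_rot: [0.963, 1.347, -0.963]
contact_force: [0.3, 0.1, 0.1]
opening: 0.0597
t: 8.72
tool_pos: [0.512, -0.2566, 0.2016]
tool_rot: [1.137, 1.254, -1.137]
contact_force: [0.1, 1.4, 0.3]
opening: 0.0599
t 8.7167 pos [ 0.512  -0.2566  0.2016] turn deg [-0.39  0.01 -0.  ] shift before [ 1.6 -2.3  3.1] after [ 1.6 -2.3  3.1] F [0.1 1.4 0.3] op 0.0599
balance 0.73 [147.5 335.4] [ 0.5205 -0.2128  0.026 ]
block 0.91 [ 85.5 331.7] [ 0.5138 -0.1688 -0.    ]
foot 0.76 [252.7 338.6] [ 0.5343 -0.3046  0.    ]
bracket 0.76 [175.5 338.1] [ 0.5264 -0.238   0.    ]
```

View pics/w6.png

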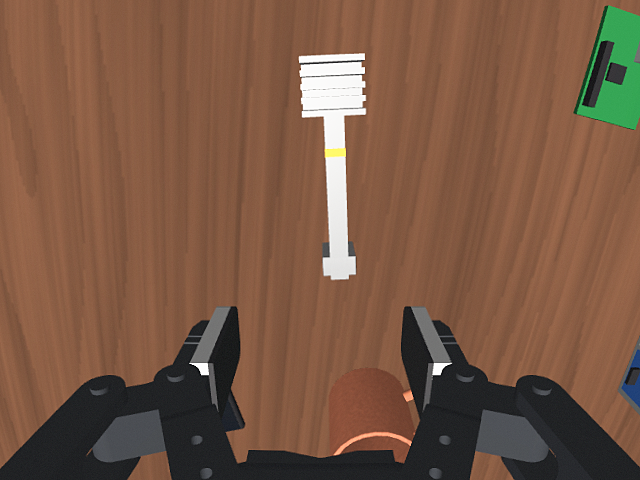

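The view shows the bracket with its yellow band at (335,153), the block at (333,85) and the foot at (339,265). The mug is off past the lower edge of the bracket.

Run:
```python
from h import *
o=ctrl.get_obs(); im=cv2.imread('pics/w6.png'); hsv=cv2.cvtColor(im,cv2.COLOR_BGR2HSV); H,S,V=[hsv[...,i].astype(int) for i in range(3)]
m=(S<60)&(V>150); yel=(H>20)&(H<35)&(S>120)&(V>120)
yel[:, :290]=0; yel[:,380:]=0; yel[200:]=0
ys,xs=np.nonzero(yel); print('yel px',xs.mean(),ys.mean(),xs.min(),xs.max(),ys.min(),ys.max())
B=unproj('wrist',[[xs.mean(),ys.mean()]],.036,o)[0]; print('band',B)
pts=[];w=[]
for r in list(range(122,146))+list(range(160,240)):
    c=np.nonzero(m[r,300:370])[0]+300
    if len(c): pts.append([(c.min()+c.max())/2,r]); w.append(c.max()-c.min()+1)
P=unproj('wrist',pts,.036,o)[:,:2]
L=unproj('wrist',[[p[0]-ww/2,p[1]] for p,ww in zip(pts,w)],.036,o);Rr=unproj('wrist',[[p[0]+ww/2,p[1]] for p,ww in zip(pts,w)],.036,o)
print('width mm',np.median(np.linalg.norm(L-Rr,axis=1))*1000)
vx,vy,x0,y0=cv2.fitLine((P*1000).astype(np.float32),cv2.DIST_HUBER,0,.01,.01).ravel()
if vy<0: vx,vy=-vx,-vy
a=np.degrees(np.arctan2(vy,vx)); print('bracket y-axis ang',a,'yaw',a-90, 'line x at band', x0+(B[1]*1000-y0)*vx/vy)
ang=np.radians(a-90)
tg=np.array([ (x0+(B[1]*1000-y0)*vx/vy)/1000,B[1],.007]); 
plan(tg,ang)
# block ends
for r in [54,113,278]: print(r,unproj('wrist',[[333 if r<200 else 340,r]],.036 if r>200 else .04,o)[0])
```

```text
yel px 334.77848101265823 152.22784810126583 325 345 148 156
band [ 0.52019266 -0.21548899  0.036     ]
width mm 14.646597816171719
bracket y-axis ang 98.25419 yaw 8.254189 line x at band 520.160091333913
t 8.9667 pos [ 0.5121 -0.2571  0.2016] turn deg [-2.78  0.   -0.  ] shift before [194.6  11.9 -40.7] after [194.6  13.9 -40. ] F [-0.6  0.3 -0.7] op 0.0595
54 [ 0.51190156 -0.14968146  0.04      ]
113 [ 0.51592115 -0.18819478  0.04      ]
278 [ 0.53480216 -0.31277613  0.036     ]
```

```bash
python3 -m handwheel '[[0.05,[0.01,0.007,-0.02],[-2.78,0,0]],[0.05,[0.025,0.007,-0.02],[0,0,0]],[0.05,[0.03,0,0],[0,0,0]],[0.05,[0.03,0,0],[0,0,0]],[0.05,[0.03,0,0],[0,0,0]],[0.05,[0.015,0,0],[0,0,0]],[0.05,[0,0,0],[0,0,0]],[0.05,[0,0,0],[0,0,0]]]'
python3 - <<'E'
from h import *
plan(np.array([.5202,-.2152,.007]),np.radians(8.25)); save('wrist','w7.png'); o=ctrl.get_obs()
print(proj('wrist',[[.5202,-.2152,.036]],o))
E
```

```text
t: 9.63
tool_pos: [0.5208, -0.2156, 0.0608]
tool_rot: [1.103, 1.276, -1.104]
contact_force: [-0.2, -0.1, 0.2]
opening: 0.0496
t 9.6333 pos [ 0.5208 -0.2156  0.0608] turn deg [-0.05 -0.07  0.09] shift before [53.8 -0.4 -0.4] after [53.8 -0.5 -0.4] F [-0.2 -0.1  0.2] op 0.0496
[[313.3864421  285.26926556]]
```

View pics/w7.png

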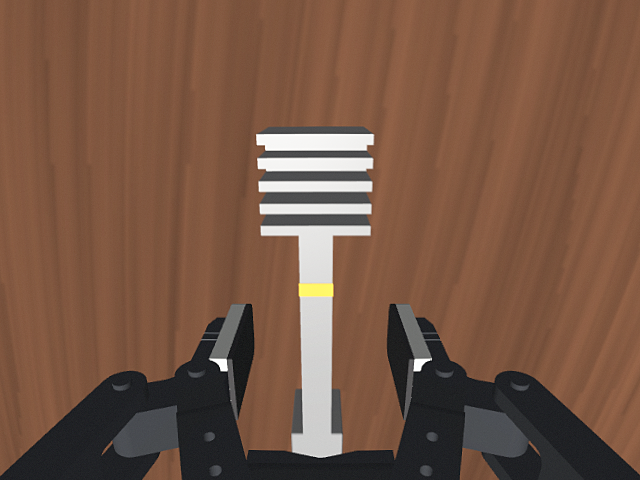

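The band is at (316,290) against a predicted (313,285), so I'm applying a correction of 1 to 2 mm.

```bash
python3 -m handwheel '[[0.05,[0.02,0.0006,0.0015],[0,0,0]],[0.05,[0.02,0,0],[0,0,0]],[0.05,[0.013,0,0],[0,0,0]],[0.05,[0,0,0],[0,0,0]],[0.05,[0,0,0],[0,0,0]]]'
python3 -m handwheel '[[0.0,[0,0,0],[0,0,0]],[0.0,[0,0,0],[0,0,0]],[0.0,[0,0,0],[0,0,0]],[0.0,[0,0,0],[0,0,0]],[0.0,[0,0,0],[0,0,0]],[0.0,[0,0,0],[0,0,0]]]' 90
python3 - <<'E'
from h import *
plan(np.array([.5202,-.2152,.007]),np.radians(8.25)); save('wrist','w8.png')
E
```

```text
t: 10.1
tool_pos: [0.5224, -0.2174, 0.0091]
tool_rot: [1.103, 1.273, -1.103]
contact_force: [-0.3, -0.2, 0.0]
opening: 0.0498
t: 10.6
tool_pos: [0.5223, -0.2181, 0.0103]
tool_rot: [1.102, 1.273, -1.104]
contact_force: [-4.5, 0.2, 5.2]
opening: 0.0123
t 10.6 pos [ 0.5223 -0.2181  0.0103] turn deg [-0.05  0.08  0.01] shift before [ 3.3 -1.7 -3.1] after [ 3.3 -1.7 -3.1] F [-4.5  0.2  5.2] op 0.0123
```

View pics/w8.png

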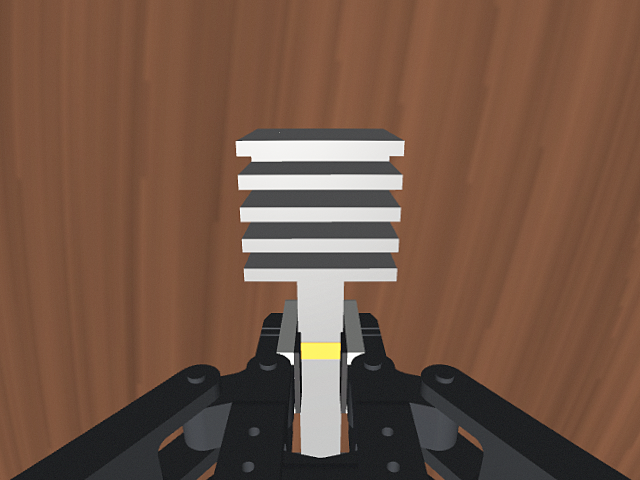

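Run:
```python
from h import *
p=ctrl.camera_params('wrist'); T=np.linalg.inv(np.array(p['T_tool_cam']))
for X in [(-.027,0,0),(-.027,0,.005),(-.027,0,-.005),(-.027,0,.01)]:
    c=T[:3,:3]@np.array(X)+T[:3,3]
    print(X,cv2.projectPoints(c.reshape(1,1,3),np.zeros(3),np.zeros(3),K(p),np.array(p['D'],float))[0].ravel())
```

```text
(-0.027, 0, 0) [316.03962806 359.98250611]
(-0.027, 0, 0.005) [316.07707409 372.9179591 ]
(-0.027, 0, -0.005) [316.00201801 346.66692081]
(-0.027, 0, 0.01) [316.11432136 385.481404  ]
```

The band is about 3 mm from the grasp point, within tolerance. Lifting gently.

```bash
python3 -m handwheel '[[0.0,[-0.003,0,0],[0,0,0]],[0.0,[-0.006,0,0],[0,0,0]],[0.0,[-0.009,0,0],[0,0,0]],[0.0,[-0.012,0,0],[0,0,0]],[0.0,[-0.015,0,0],[0,0,0]],[0.0,[-0.015,0,0],[0,0,0]],[0.0,[0,0,0],[0,0,0]],[0.0,[0,0,0],[0,0,0]]]' 90
python3 - <<'E'
from h import *
o=ctrl.get_obs();print(o['contact_force'],o['wrist_torque'],o['opening']); save('wrist','w9.png');save('scene','s9.png')
E
```

```text
t: 11.32
tool_pos: [0.5232, -0.2178, 0.0703]
tool_rot: [1.103, 1.27, -1.102]
contact_force: [-0.2, -0.0, -6.3]
opening: 0.0125
[-0.18278223 -0.04731593 -6.27999945] [-0.01350993  0.01858184 -0.01784732] 0.012456188294949589
```

View pics/w9.png

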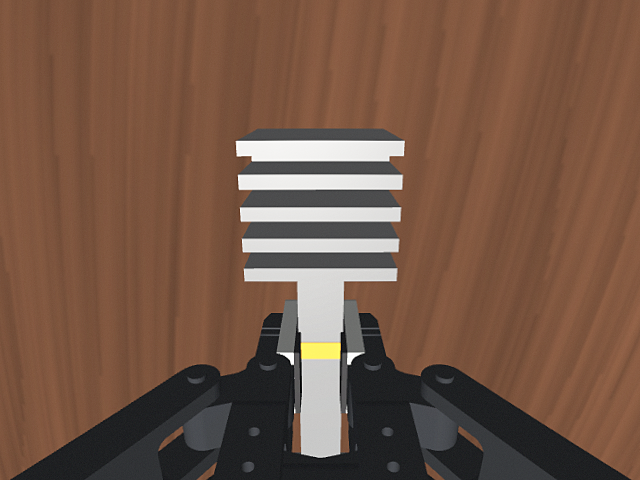

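View pics/s9.png

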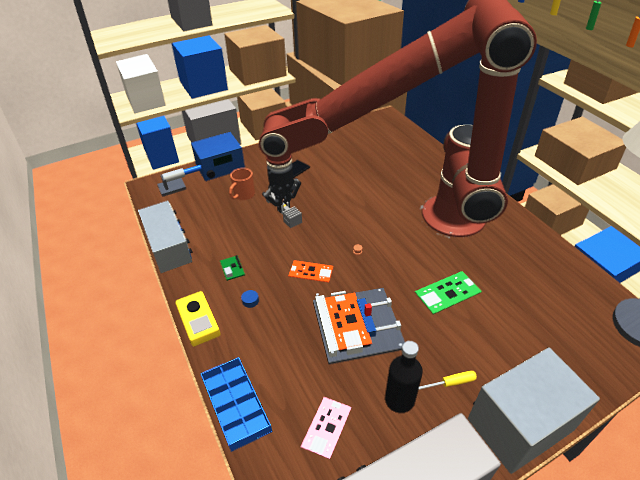

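Run:
```python
from h import *
plan(np.array([.5499,.2362,.16]),np.radians(-15.6))
plan(np.array([.5499,.2362,.16]),np.radians(8.25))
```

```text
t 11.4167 pos [ 0.5216 -0.2169  0.0679] turn deg [23.78 -0.04  0.06] shift before [ -91.9   92.4 -444.5] after [ -92.1  -94.6 -444. ] F [ 0.3 -0.4 -6.9] op 0.0126
t 11.4167 pos [ 0.5216 -0.2169  0.0679] turn deg [-0.07 -0.05  0.06] shift before [ -91.9   92.4 -444.5] after [ -92.1   93.1 -444.4] F [ 0.3 -0.4 -6.9] op 0.0126
```

```bash
python3 -m handwheel '[[0,[-0.01,0.001,-0.005],[0,0,0]],[0,[-0.015,0.002,-0.01],[0,0,0]],[0,[-0.02,0.004,-0.018],[0,0,0]],[0,[-0.02,0.006,-0.026],[0,0,0]],[0,[-0.015,0.007,-0.032],[0,0,0]],[0,[-0.012,0.007,-0.034],[0,0,0]],[0,[0,0.007,-0.034],[0,0,0]],[0,[0,0.007,-0.034],[0,0,0]],[0,[0,0.007,-0.034],[0,0,0]],[0,[0,0.007,-0.034],[0,0,0]]]'
python3 -m handwheel '[[0,[0,0.007,-0.034],[0,0,0]],[0,[0,0.007,-0.034],[0,0,0]],[0,[0,0.007,-0.034],[0,0,0]],[0,[0,0.006,-0.03],[0,0,0]],[0,[0,0.005,-0.024],[0,0,0]],[0,[0,0.003,-0.015],[0,0,0]],[0,[0,0.002,-0.009],[0,0,0]],[0,[0,0,-0.003],[0,0,0]]]'
python3 -m handwheel '[[0,[0,0,0],[2,0,0]],[0,[0,0,0],[4,0,0]],[0,[0,0,0],[5,0,0]],[0,[0,0,0],[5,0,0]],[0,[0,0,0],[4,0,0]],[0,[0,0,0],[2.8,0,0]],[0,[0,0,0],[1,0,0]],[0,[0,0,0],[0,0,0]],[0,[0,0,0],[0,0,0]]]'
python3 - <<'E'
from h import *
plan(np.array([.5499,.2362,.105]),np.radians(-15.6)); save('wrist','w10.png');save('scene','s10.png');save('top','t10.png')
E
```

```text
t: 12.25
tool_pos: [0.5386, 0.051, 0.1603]
tool_rot: [1.103, 1.274, -1.104]
contact_force: [0.2, -0.4, -6.5]
opening: 0.0124
t: 12.92
tool_pos: [0.5497, 0.2362, 0.1601]
tool_rot: [1.102, 1.274, -1.103]
contact_force: [-0.8, -1.0, -7.2]
opening: 0.0125
t: 13.67
tool_pos: [0.5501, 0.2345, 0.1604]
tool_rot: [1.407, 1.067, -1.408]
contact_force: [0.5, -0.5, -5.5]
opening: 0.0129
t 13.6667 pos [0.5501 0.2345 0.1604] turn deg [-0.03  0.03  0.01] shift before [55.4 -0.6 -1.6] after [55.4 -0.6 -1.6] F [ 0.5 -0.5 -5.5] op 0.0129
```

View pics/w10.png

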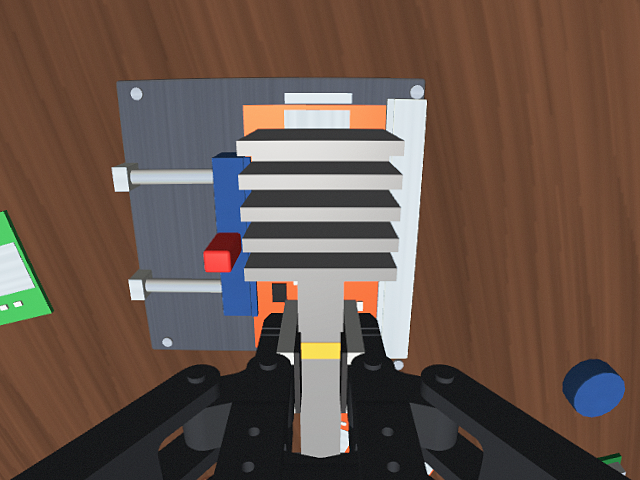

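View pics/s10.png

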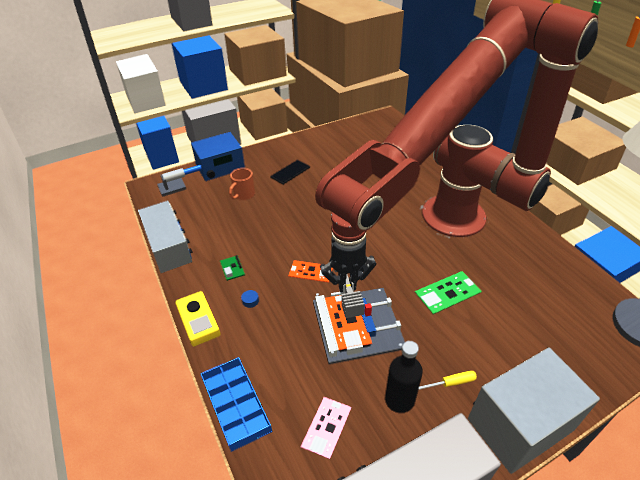

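```bash
python3 -m handwheel '[[0,[0.006,0,-0.0005],[0,0,0]],[0,[0.012,-0.0005,-0.001],[0,0,0]],[0,[0.014,0,0],[0,0,0]],[0,[0.012,0,0],[0,0,0]],[0,[0.008,0,0],[0,0,0]],[0,[0.003,0,0],[0,0,0]],[0,[0,0,0],[0,0,0]],[0,[0,0,0],[0,0,0]],[0,[0,0,0],[0,0,0]]]'
python3 - <<'E'
from h import *
plan(np.array([.5499,.2362,.105]),np.radians(-15.6)); o=ctrl.get_obs(); save('wrist','w11.png');save('scene','s11.png');save('top','t11.png')
# predicted positions
Rm=R.from_rotvec(o['tool_rot']).as_matrix(); p=np.array(o['tool_pos'])
for nm,dz in [('balance',-.003),('block',-.049),('foot',.085)]: print(nm,(p+Rm@np.array([.0103,0,dz])).round(4))
for cam,ths in [('wrist',['large_square']),('top',['block','foot','balance','large_square','small_square']),('scene',['block','foot','large_square','small_square'])]:
    for th in ths:
        z={'block':.095,'foot':.095,'balance':.121}.get(th,.035)
        for d in ctrl.tip_of(th,cam)[:4]:
            c=d['centre']; X=unproj(cam,[c[1],c[0]],z,o)[0]
            if np.linalg.norm(X[:2]-[.55,.22])<.12: print(cam,th,round(d['score'],2),np.round(c,1),X.round(4))
E
```

```text
t: 14.57
tool_pos: [0.5507, 0.2371, 0.1065]
tool_rot: [1.408, 1.067, -1.406]
contact_force: [0.6, 0.4, -5.9]
opening: 0.0124
t 14.5667 pos [0.5507 0.2371 0.1065] turn deg [-0.03 -0.05 -0.08] shift before [ 1.5 -0.5  1. ] after [ 1.5 -0.5  1. ] F [ 0.6  0.4 -5.9] op 0.0124
balance [0.5515 0.24   0.0962]
block [0.5639 0.2843 0.0962]
foot [0.5278 0.1552 0.0961]
top block 0.85 [210.6 215.1] [0.5727 0.285  0.095 ]
top foot 0.53 [224.  271.2] [0.5383 0.1543 0.095 ]
top large_square 0.62 [220.  241.9] [0.5631 0.2326 0.035 ]
top small_square 0.65 [234.7 273.1] [0.5251 0.1564 0.035 ]
scene block 0.56 [326.7 354.5] [0.5613 0.2955 0.095 ]
scene block 0.17 [303.1 347.4] [0.5402 0.2237 0.095 ]
scene foot 0.72 [281.8 340.1] [0.5215 0.1521 0.095 ]
scene large_square 0.64 [337.1 348.9] [0.5663 0.2797 0.035 ]
scene large_square 0.52 [301.5 344.7] [0.5188 0.1739 0.035 ]
scene small_square 0.82 [301.5 342. ] [0.5252 0.1704 0.035 ]
```

View pics/w11.png

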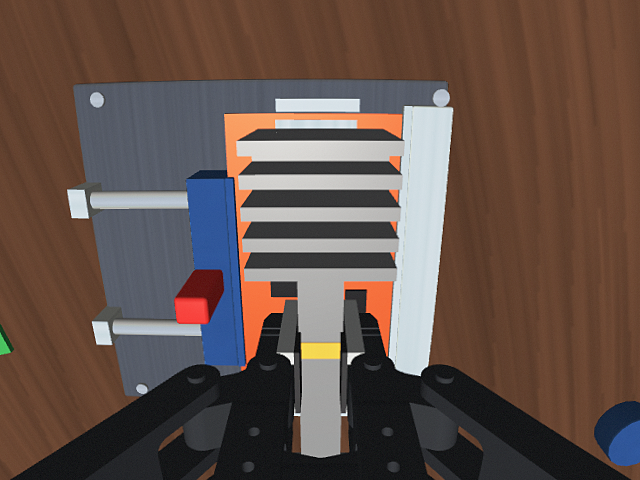

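View pics/s11.png

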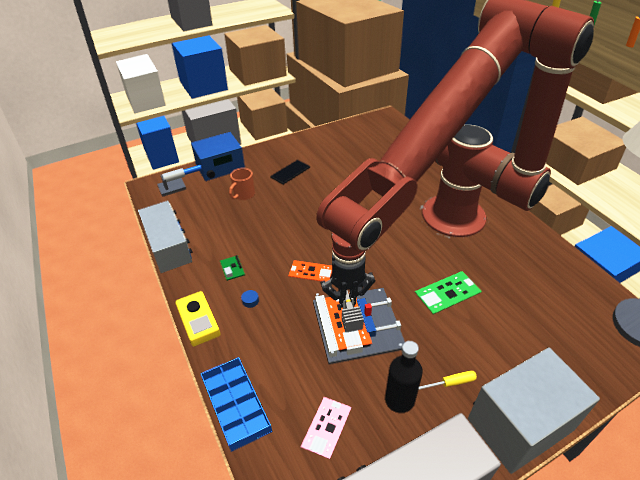

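View pics/t11.png

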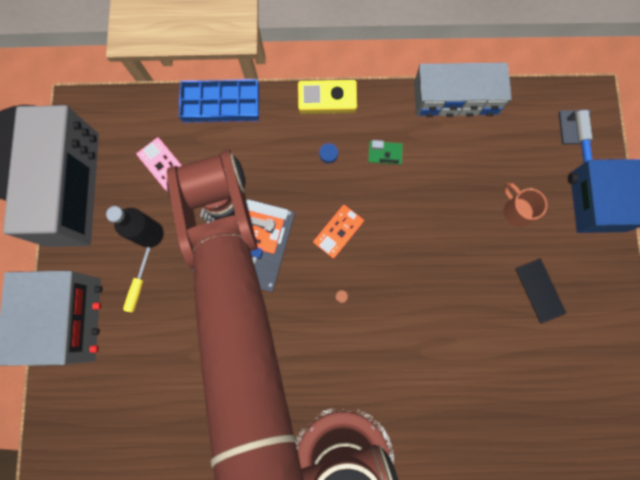

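Run:
```python
from h import *
o=ctrl.get_obs(); print(o['t'],o['tool_pos'],o['contact_force'],np.abs(o['dq']).max())
Y=np.array([.2689,.9632]); im=cv2.imread('pics/w11.png')
g=im[100:145,316].astype(int); print([(100+i,tuple(v)) for i,v in enumerate(g)][14:30])
for r in (119,120,121,122): print(r,(unproj('wrist',[[316,r]],.034,o)[0][:2]-[.5639,.2843])@Y*1000)
# block back bottom? top far edge of block z=.0962+.04
print('block far top edge',(unproj('wrist',[[320,129]],.0962+.04,o)[0][:2]-[.5639,.2843])@Y*1000)
```

```text
15.2167 [0.54995134 0.23684734 0.10552964] [-0.43628712 -0.4197565  -5.8965294 ] 0.0020628537670759556
[(114, (np.int64(94), np.int64(156), np.int64(255))), (115, (np.int64(100), np.int64(162), np.int64(252))), (116, (np.int64(96), np.int64(157), np.int64(249))), (117, (np.int64(98), np.int64(159), np.int64(250))), (118, (np.int64(92), np.int64(157), np.int64(254))), (119, (np.int64(104), np.int64(145), np.int64(225))), (120, (np.int64(230), np.int64(218), np.int64(204))), (121, (np.int64(231), np.int64(224), np.int64(206))), (122, (np.int64(224), np.int64(219), np.int64(203))), (123, (np.int64(225), np.int64(219), np.int64(205))), (124, (np.int64(224), np.int64(219), np.int64(204))), (125, (np.int64(224), np.int64(219), np.int64(205))), (126, (np.int64(227), np.int64(222), np.int64(206))), (127, (np.int64(242), np.int64(236), np.int64(221))), (128, (np.int64(146), np.int64(142), np.int64(134))), (129, (np.int64(39), np.int64(39), np.int64(40)))]
119 20.22584749275447
120 19.746994580549014
121 19.267628211938504
122 18.78774579358616
block far top edge 23.297529463637407
```

Alignment is within about 2–5 mm of the 15 mm tolerance. I'll trim it by 3 mm and settle before handing in.

```bash
python3 -m handwheel '[[0,[0,-0.0005,0.001],[0,0,0]],[0,[0,-0.0005,0.001],[0,0,0]],[0,[0,-0.0005,0.001],[0,0,0]],[0,[0,0,0],[0,0,0]],[0,[0,0,0],[0,0,0]],[0,[0,0,0],[0,0,0]],[0,[0,0,0],[0,0,0]],[0,[0,0,0],[0,0,0]]]'
python3 - <<'E'
from h import *
o=ctrl.get_obs(); print(o['t'],o['tool_pos'],o['tool_rot'],o['contact_force'],o['opening'],np.abs(o['dq']).max())
save('wrist','w12.png')
E
```

```text
t: 15.88
tool_pos: [0.5478, 0.2344, 0.1056]
tool_rot: [1.407, 1.068, -1.407]
contact_force: [-0.6, 0.5, -6.7]
opening: 0.0126
15.8833 [0.54776982 0.23440131 0.10560198] [ 1.40724432  1.06762585 -1.40710886] [-0.61200475  0.45471501 -6.65037243] 0.012637522250887882 0.0016130514130316236
```

View pics/w12.png

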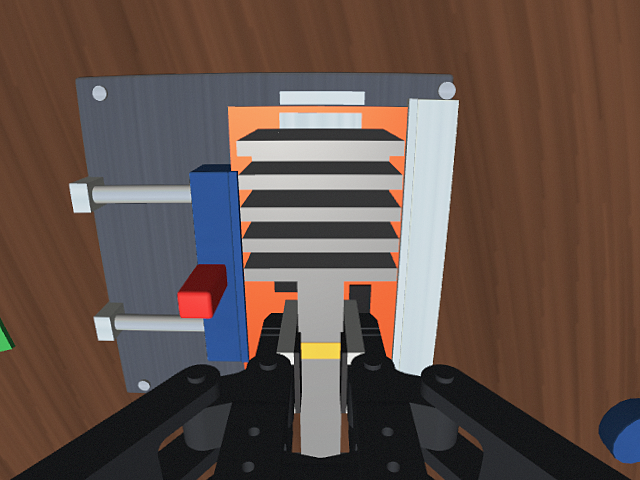

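The block is centred over the large square (square columns 280–362, block centre 320). The jaw is against the board edge, and the arm is still with the grip at 12.6 mm.

```bash
python3 -c "
from station import ctrl
print(ctrl.finish_job())"
```

```text
the job is handed in; nothing more can be done
None
```

I clamped the board, lifted the bracket, and handed the job in at about 16 s with the bracket held over the squares. No verdict was reported.

**Board:** I pushed the red tab from behind with shut fingers. The jaw slid about 26 mm and stopped hard at about 32 N. The wrist camera then showed the board under the fixed jaw's lip. I took the jaw as home from the hard stop and the pictures, because its opening can't be read directly.

**Bracket:** I gripped it about 3 mm from the yellow band with 90 N. The wrist view looked the same before and after the lift, so there was no sign of tilting.

**Last checks:**
- **Height:** the underside was about 95 mm above the desk, roughly 60 mm above the board.
- **Stillness:** the arm was still, with a steady load of about 6.5 N on the wrist and a finger opening of 12.6 mm.
- **Bystanders:** no bystander had visibly moved in the scene and top pictures taken just before the final 3 mm trim.

**Disagreements:**
- **Sideways alignment:** the tool pose put the block and foot within 2 mm of their squares, while the wrist picture suggested the block was up to 5 mm too far along the arm. I trimmed 3 mm between the two. The trim moved the tool a few millimetres, leaving the block and foot an estimated 2–4 mm off, within the 15 mm limit.
- **Network detections:** with the arm in the way, the networks' points in the top and scene views scattered by about 1–2 cm, and one large-square detection was about 5 cm off. I did not rely on them.

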